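# Snap the long transport tube into the tube mixer's spring clips

## Robot

A 7-joint arm with a two-finger parallel gripper is mounted at the origin on the work surface. World frame = base frame: x ahead of the robot, y to its left, z up, the work surface at z = 0. Lengths are in m, angles in rad, forces in N, time in s.
With the tool pointing down it reaches from about 0.4 to 0.85 m from the base axis. Payload 10.4 kg.
Tool frame: the origin (TCP) lies at the very end of the fingers, on their centre line; the grasp point (between the pads) lies 19 mm behind it; x points along the fingers, y is the direction in which the jaws open and shut, and the axes are right-handed (so a half turn about x gives the same grasp; the last joint's range is limited). The gripper opens to 85 mm and grips with 20 to 120 N. Pads are 22 mm wide; open, the fingers measure 114 mm over their backs; the gripper's body (76 mm by 85 mm) begins 54 mm behind the grasp point. The pads swing forward as they close: fully open they stand 13 mm farther back than shut.
Start: joints at [1.218, 0.332, -0.065, 1.46, 0.022, 1.35, -0.088], TCP at [0.202, -0.591, 0.231] pointing down, gripper open.
Joint ranges: [-2.6, 2.6], [-0.5, 2.12], [-1.47, 1.34], [0.16, 2.42], [-1.27, 4.41], [0.06, 2.06], [-2.6, 2.6]. Speed limits (rad/s): [2.22, 2.22, 2.79, 2.79, 3.14, 3.14, 3.14].

## Interface

Orientations are given as a unit quaternion [x, y, z, w].
In Python, from cell import observe, vision, manip gives the robot as it stands.
- The arm moves only by the tool move_arm, never from a script. Its argument "motion" is a list that holds one entry, the list of rows, each a list of 7 numbers: the turn, a rotation vector about the world's x, y, z in units of 180 degrees (1.0 is 180 degrees), then the shift along the world's x, y, z in units of 100 mm (1.0 is 100 mm), then the opening, from 0 (shut) to 1 (fully open). In form: [[[ax, ay, az, tx, ty, tz, jaw], ...]]. A call has 1 to 8 rows; each row shifts and turns the pose as measured when the row begins; what a row does not reach is not made up. A row lasts 1/8 s, in which the tool goes at most 62.5 mm and 10.7 degrees, less where a joint would pass 70% of its speed; a pose out of reach is approached as far as the arm can. A call with a number of a shift or a turn outside -1 to 1 is refused whole. A call with a gripper value outside its range is refused whole. The fingers move at their own pace and stop on an object; the grip force is fixed at half the most. Time passes only in rows, so rows that do not move let the fingers close. It gives the time, the measured TCP pose, the force and the opening at its end, in the units of the state.
- observe(): the state, without advancing time (a new reading comes with each control period).
- vision.get_image(name): name is "side" or "top" or "wrist"; returns a dict with "pixels" (384x512x3 uint8, red, green, blue), "intrinsics" (3x3 intrinsics, pixels), "world_from_camera" (4x4, takes a point from camera to world coordinates); the wrist camera has in their place "hand_eye" (4x4, takes a point from camera to tool coordinates, whose origin is the TCP and whose axes are the tool frame's). Camera axes: x right, y down, z forward; pixel columns grow to the right and rows downward; lengths in m; the calibration is good to about 2 mm. A picture is of the moment at which its call begins: read the wrist's pose just before it. There is no depth.
- manip.finish_job(): hands the job in, once; it reports no verdict.
Trained networks look in the newest picture that a camera, given by its name, has taken for a name from the list of things; names that differ only in an ending like _2 or _b are one class to them, and where a whole thing is asked for, a point or a joint stands for the part that bears it (a point fixed in the world has none). Each returns a list of dicts, best first, with "confidence" (0 to 1); they miss things now and then, are a little off and sometimes report something else, mostly with a low value. They report only what shows in the picture. A call takes as long as a camera call. They do not tell look-alikes from the thing itself.
- vision.look_for(target, camera): "location" ([x, y, z] in m, in world coordinates, good to about 4 mm: the middle of the surface that is visible of it).
- vision.pinpoint(target, camera): "location" ([x, y, z] in m, in world coordinates, good to about 4 mm: a listed point, or the origin of a listed thing).
The state is a dict: "clock": time; "q": joint angles; "qd": joint speeds; "effort": joint torques, N m; "tcp_pos": TCP position; "eef_rot": TCP orientation; "ft_force": force on the tool from outside, world axes, zero at the start; "ft_torque": the same for the moment, N m; "gripper_width": opening from 0.0 (shut) to 1.0 (fully open).
Only numpy, scipy, OpenCV 4.12 (cv2) and the standard library are available. Lean on these libraries where they do the work, as an engineer would, in place of code of your own. Each camera call takes 0.05 s, during which the arm holds its last target.

## Task

Of the three tubes lying in the grey rest rack, take the one that is both thick and long, lay it level along the two empty spring clips of the tube mixer and press it straight down until both clips snap over it and it sits fully home. Let go of it, and leave the other two tubes lying in the rack.

Things in the scene. Friction and masses are not known exactly. Their poses are not given: they have to be found in the camera images.
- tube_long_center (a point): Centre of the tube to load: rigid, white, round, 30 mm in diameter, 170 mm long, about 90 g, with a flush grey screw cap 24 mm long at its +x end (which may point either way in the clips). x runs along the tube, level; it may have rolled about x. It lies in one of three parallel places, 90 mm apart, of the rest rack, its centre about 48 mm above the table.
- tube_short_center (a point): Centre of a bystander tube in the rack: also 30 mm in diameter but only 90 mm long; x along it, centre about 48 mm up. The rest rack is a grey plate 100 x 250 mm, 10 mm thick. In each place two V supports, 50 mm wide across the tube and up to 48 mm high, stand 30 mm either side of the tube's middle: the 52 mm between them is free for fingers.
- tube_slim_center (a point): Centre of a bystander tube in the rack: 170 mm long but only 18 mm in diameter; x along it, centre about 40 mm up.
- clip_seat (a point): Where the centre of the fully seated tube is, 100 mm up; x along the seated tube, z up. Fixed mixer 200 (x) x 120 mm, deck 40 mm below here. Two sprung clips, 14 mm wide, at x = -40 and +40 mm, fingers fit between; mouth 58 mm wide, 26 mm above here. The jaws stop a tube about 21 mm too high; pressing takes about 10 N, then the force drops as they snap over and it meets a rigid V seat.
Not all that is in view belongs to the job. Leave any red look-alike of the part that bears tube_long_center alone. Of the things that look like the part that bears clip_seat, take the one that is farthest from the robot's base at the start.

How it is judged:
On the way:
1. the gripper presses the long tube down between the jaws (held or pushed, not dropped in) (z of tube_long_center in the frame of clip_seat between -0.01 and 0.017 m and horizontal distance between tube_long_center and clip_seat below 0.03 m and contact force between any of the fingers, the arm and tube_long above 1 N), for 0.04 s.
At the end, for the whole second after the job is handed in: The long thick tube is snapped into both clips and at rest: its centre within 5 mm in height and 6 mm sideways of the seat point and within 25 mm along the clips, its axis along the seat to within 0.08 rad; the short and the slim tube are each within 30 mm of where they started (z of tube_long_center in the frame of clip_seat between -0.005 and 0.005 m and y of tube_long_center in the frame of clip_seat between -0.006 and 0.006 m and x of tube_long_center in the frame of clip_seat between -0.025 and 0.025 m and angle between the x axis of tube_long_center and the x axis of clip_seat, either way round below 0.08 rad and linear speed of tube_long below 0.02 m/s and distance of each of tube_short_center, tube_slim_center from where it was at the start of the episode below 0.03 m); the robot touches nothing.
It also fails if it takes over 48 s, if anything falls off the work surface, if the arm or the gripper's body presses on something with over 40 N, if the wrist force passes 120 N, or if a joint passes its speed limit or range.

## Working session

There is one attempt and no reset: what is moved stays moved. The work goes in short steps, Python scripts to look and compute and a tool call to move; the robot and the scene stay as the last step left them, time stands still between calls to the robot, and variables do not carry over. Pictures are saved under pics/ and viewed, and the job is handed in when it is done.

Besides the shell and the picture viewer there is one more tool, called after "Request:" as name(argument=value, ...), one argument or row to a line, values as JSON. move_arm: Moves the arm, as the interface text tells. Shifts and turns lie within -1 to 1; 1 stands for 100 mm of shift or 180 degrees of turn. Its arguments: {"type":"object","properties":{"motion":{"type":"array"}},"required":["motion"]}

```bash
mkdir -p pics; cat > h.py <<'E'
import numpy as np, cv2
from cell import observe, vision, manip
def save(cam,fn,crop=None,s=1.5):
    d=vision.get_image(cam); im=d["pixels"][:,:,::-1]
    if crop: x0,y0,x1,y1=crop; im=im[y0:y1,x0:x1]
    cv2.imwrite("pics/"+fn,cv2.resize(im,None,fx=s,fy=s)); return d
E
python3 - <<'E'
from h import *
s=observe(); print({k:np.round(v,3).tolist() for k,v in s.items()})
for c in ["top","side"]:
    save(c,c+"1.png")
    for t in ["tube_long_center","tube_short_center","tube_slim_center","clip_seat"]:
        for f in (vision.pinpoint,vision.look_for):
            try: print(c,t,f.__name__,[(np.round(r["location"],3).tolist(),round(r["confidence"],2)) for r in f(t,c)])
            except Exception as e: print(c,t,e)
print(observe()["clock"])
E
```

```text
{'clock': 0.0, 'q': [1.218, 0.333, -0.065, 1.461, 0.022, 1.35, -0.088], 'qd': [-0.001, 0.001, 0.0, 0.0, -0.002, -0.0, 0.0], 'effort': [-0.0, -62.545, 0.049, -39.159, 0.016, 0.01, -0.0], 'tcp_pos': [0.202, -0.591, 0.23], 'eef_rot': [-0.697, -0.117, 0.698, -0.116], 'ft_force': [0.975, 0.124, -0.697], 'ft_torque': [-0.042, 0.026, 0.011], 'gripper_width': 0.997}
top tube_long_center call [([0.547, 0.177, 0.048], 0.96), ([0.354, 0.264, 0.016], 0.57)]
top tube_long_center call [([0.353, 0.263, 0.032], 0.87), ([0.546, 0.176, 0.06], 0.82)]
top tube_short_center call [([0.53, 0.272, 0.05], 0.57)]
top tube_short_center call [([0.534, 0.265, 0.065], 0.6)]
top tube_slim_center call [([0.568, 0.088, 0.039], 0.8)]
top tube_slim_center call [([0.566, 0.091, 0.048], 0.56)]
top clip_seat call [([0.498, -0.186, 0.099], 0.77), ([0.196, -0.295, 0.099], 0.61)]
top clip_seat call [([0.492, -0.181, 0.055], 0.91), ([0.198, -0.289, 0.061], 0.72)]
side tube_long_center call [([0.349, 0.263, 0.015], 0.89), ([0.544, 0.176, 0.05], 0.7)]
side tube_long_center call [([0.533, 0.178, 0.062], 0.73), ([0.345, 0.274, 0.025], 0.67), ([0.483, -0.159, 0.048], 0.3)]
side tube_short_center call [([0.534, 0.27, 0.047], 0.95)]
side tube_short_center call [([0.527, 0.271, 0.061], 0.95)]
side tube_slim_center call [([0.568, 0.092, 0.038], 0.75)]
side tube_slim_center call [([0.563, 0.098, 0.044], 0.93)]
side clip_seat call [([0.193, -0.296, 0.098], 0.95), ([0.499, -0.187, 0.103], 0.75)]
side clip_seat call [([0.484, -0.159, 0.049], 0.83), ([0.19, -0.272, 0.046], 0.65)]
0.9
```

View pics/top1.png

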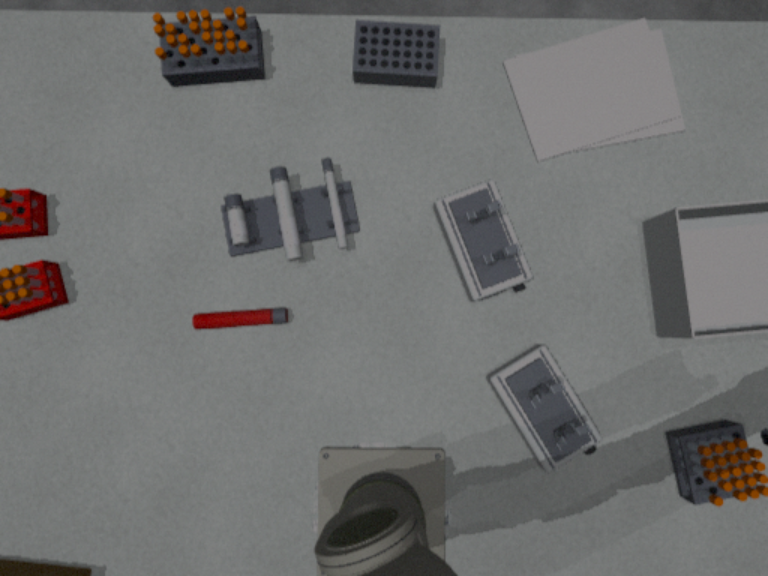

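View pics/side1.png

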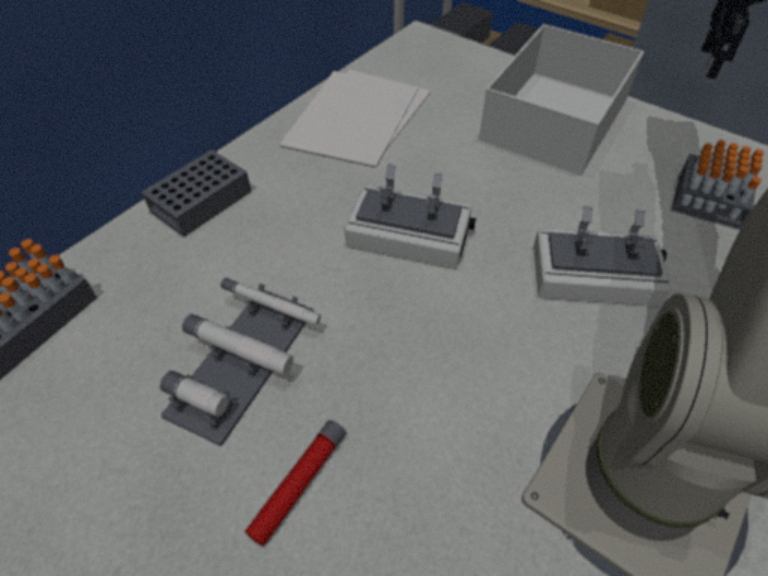

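The long thick tube is the middle one in the rack, at (287,213) in the top picture. It is longer than the short tube at (237,220), thicker than the slim one at (334,203), and not the red look-alike at (240,318). The mixers are at (485,240) and (545,405). The first is farther from the base (0.53 m against 0.35 m), so I take that one. I'll confirm both with enlarged crops and measure their axes.

```bash
python3 - <<'E'
from h import *
d=save("top","crop_tube.png",(140,95,245,180),7)
d=save("top","crop_mix.png",(280,110,365,210),6)
np.savez("top.npz",K=d["intrinsics"],T=d["world_from_camera"],im=d["pixels"]); print(d["intrinsics"],np.round(d["world_from_camera"],3))
E
```

```text
[[358.51987549   0.         261.63483995]
 [  0.         358.51987549 190.94303357]
 [  0.           0.           1.        ]] [[ 0.008 -0.997  0.076  0.338]
 [-1.    -0.009 -0.013 -0.005]
 [ 0.014 -0.076 -0.997  1.022]
 [ 0.     0.     0.     1.   ]]
```

View pics/crop_tube.png

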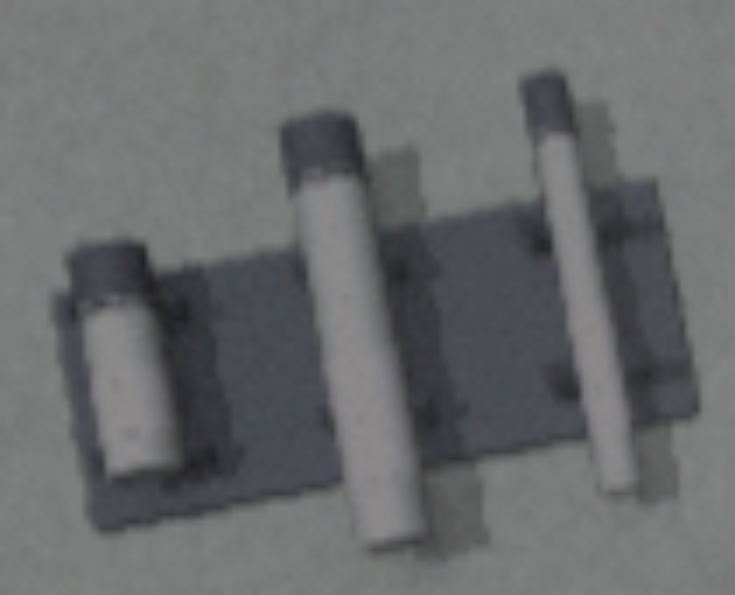

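View pics/crop_mix.png

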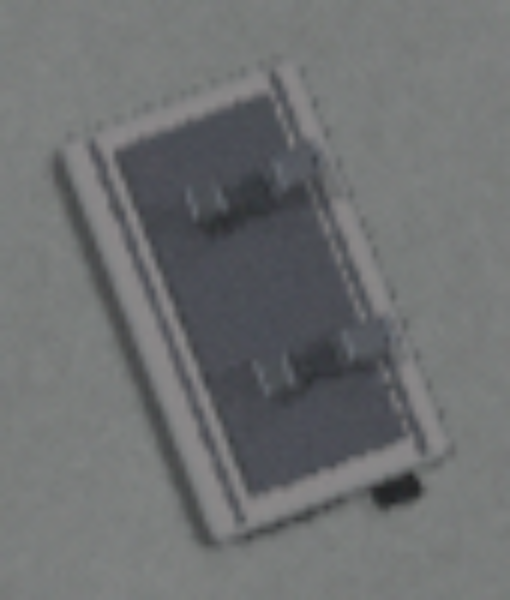

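```bash
cat >> h.py <<'E'
def bp(u,v,z,K,T):
    r=T[:3,:3]@np.linalg.solve(K,[u,v,1]); o=T[:3,3]; return o+r*(z-o[2])/r[2]
E
python3 - <<'E'
from h import *
f=np.load("top.npz");K,T=f["K"],f["T"]
t=lambda x,y,z:bp(140+(x+.5)/7-.5,95+(y+.5)/7-.5,z,K,T)
m=lambda x,y,z:bp(280+(x+.5)/6-.5,110+(y+.5)/6-.5,z,K,T)
def line(n,a,b):
    v=a-b; print(n,np.round((a+b)/2,4),"len",round(np.linalg.norm(v),4),"deg",round(np.degrees(np.arctan2(v[1],v[0])),2))
line("tube",t(321,120,.05),t(393,543,.05))
line("tubeL",t(283,130,.048),t(360,545,.048)); line("tubeR",t(360,120,.048),t(425,535,.048))
c=[m(*p,.06) for p in [(115,150),(268,95),(412,437),(250,495)]]
line("deckL",c[0],c[3]); line("deckR",c[1],c[2]); line("deck",(c[0]+c[1])/2,(c[2]+c[3])/2)
o=[m(*p,.06) for p in [(65,150),(285,65),(450,450),(215,540)]]
line("outL",o[0],o[3]);line("outR",o[1],o[2])
k=[m(*p,.12) for p in [(207,200),(295,165),(275,372),(365,335)]]
line("clips",(k[0]+k[1])/2,(k[2]+k[3])/2); line("c1",k[0],k[1]); line("tabL",k[0],k[2]); line("tabR",k[1],k[3])
from scipy.spatial.transform import Rotation as R
print(np.round(R.from_quat(observe()["eef_rot"]).as_matrix(),3))
E
```

```text
tube [0.5451 0.1785 0.05  ] len 0.1705 deg 10.83
tubeL [0.5429 0.1928 0.048 ] len 0.168 deg 11.73
tubeR [0.5472 0.1651 0.048 ] len 0.1673 deg 10.03
deckL [ 0.4877 -0.1476  0.06  ] len 0.1681 deg 21.23
deckR [ 0.5143 -0.2192  0.06  ] len 0.1688 deg 22.4
deck [ 0.501  -0.1834  0.06  ] len 0.1684 deg 21.81
outL [ 0.4774 -0.1283  0.06  ] len 0.1893 deg 20.98
outR [ 0.5184 -0.2317  0.06  ] len 0.1906 deg 22.72
clips [ 0.5019 -0.1828  0.12  ] len 0.0787 deg 21.63
c1 [ 0.5384 -0.1683  0.12  ] len 0.0407 deg 112.44
tabL [ 0.4939 -0.1638  0.12  ] len 0.0788 deg 21.31
tabR [ 0.5098 -0.2017  0.12  ] len 0.0785 deg 21.95
[[ 0.     0.324 -0.946]
 [-0.    -0.946 -0.324]
 [-1.     0.    -0.   ]]
```

Crops confirm both choices. The tube measures about 170 mm long at yaw 10.8°, centre (0.546, 0.177). The seat is at (0.500, -0.185), yaw 21.8°, with clips 79 mm apart. Next I move over the tube.

Request:
move_arm(
  motion=[
    [[0,0,-0.005,0.25,0.55,0.05,0.75],[0,0,-0.005,0.25,0.55,0.05,0.75],[0,0,-0.005,0.25,0.55,0.05,0.75],[0,0,-0.005,0.25,0.55,0,0.75],[0,0,-0.005,0.25,0.55,0,0.75],[0,0,-0.005,0.25,0.55,0,0.75],[0,0,-0.005,0.25,0.55,0,0.75],[0,0,-0.005,0.25,0.55,0,0.75]],
  ],
)

```text
clock: 2.0
tcp_pos: [0.404, -0.1406, 0.2468]
eef_rot: [0.704, 0.066, -0.703, 0.07]
ft_force: [1.4, -0.4, 0.0]
gripper_width: 0.75
```

Request:
move_arm(
  motion=[
    [[0,0,0,0.25,0.55,0,0.75],[0,0,0,0.25,0.55,0,0.75],[0,0,0,0.25,0.55,0,0.75],[0,0,0,0.25,0.55,0,0.75],[0,0,0,0.25,0.55,0,0.75],[0,0,0,0.17,0.43,-0.2,0.75],[0,0,0,0,0,0,0.75]],
  ],
)

```text
clock: 2.88
tcp_pos: [0.5497, 0.1925, 0.2281]
eef_rot: [0.706, 0.067, -0.701, 0.07]
ft_force: [0.3, -0.2, -0.4]
gripper_width: 0.749
```

```bash
cat >> h.py <<'E'
from scipy.spatial.transform import Rotation as R
def st():
    s=observe(); M=R.from_quat(s["eef_rot"]).as_matrix()
    print("t",s["clock"],"tcp",np.round(s["tcp_pos"],4),"yawY",round(np.degrees(np.arctan2(M[1,1],M[0,1])),2),"xax",np.round(M[:,0],4),"yz",round(M[2,1],4),"F",np.round(s["ft_force"],1),"w",round(s["gripper_width"],3),"q",np.round(s["q"],2))
    T=np.eye(4);T[:3,:3]=M;T[:3,3]=s["tcp_pos"];return s,T
E
python3 - <<'E'
from h import *
s,T=st()
d=save("wrist","w1.png"); np.savez("w1.npz",K=d["intrinsics"],T=T@d["hand_eye"],im=d["pixels"])
for t in ["tube_long_center"]:
    print([(np.round(r["location"],4).tolist(),round(r["confidence"],2)) for r in vision.pinpoint(t,"wrist")])
E
```

```text
t 2.875 tcp [0.5497 0.1925 0.2281] yawY -78.86 xax [ 0.0071 -0.0033 -1.    ] yz 0.0046 F [ 0.3 -0.2 -0.4] w 0.749 q [ 0.26  0.35 -0.85  1.55  0.27  1.36 -1.99]
[([0.3531, 0.2654, 0.0151], 0.87), ([0.5435, 0.1824, 0.0501], 0.72)]
```

View pics/w1.png

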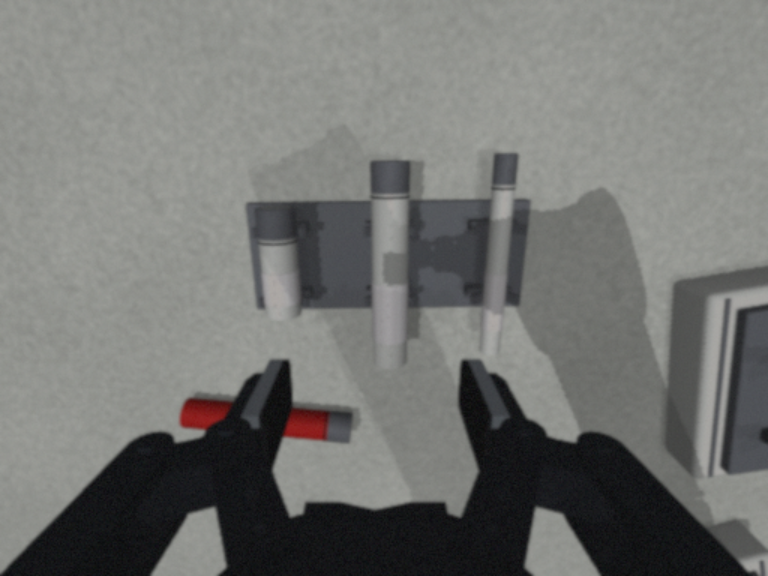

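```bash
python3 - <<'E'
from h import *
f=np.load("w1.npz");K,T=f["K"],f["T"]
g=lambda x,y,z:bp((x+.5)/1.5-.5,(y+.5)/1.5-.5,z,K,T)
for n,a,b,z in [("L",(370.5,165),(373.5,365),.048),("R",(410,165),(407,365),.048),("mid",(390,161),(390,367),.055)]:
    A,B=g(*a,z),g(*b,z);v=A-B;print(n,np.round((A+B)/2,4),np.linalg.norm(v),np.degrees(np.arctan2(v[1],v[0])))
cv2.imwrite("pics/w1c.png",cv2.resize(f["im"][95:255,230:290,::-1],None,fx=4,fy=4,interpolation=cv2.INTER_CUBIC))
E
```

```text
L [0.5372 0.1918 0.048 ] 0.170741115564385 11.850643811635017
R [0.543  0.1625 0.048 ] 0.17080638503476978 11.822959156910164
mid [0.5424 0.1781 0.055 ] 0.17187549111198666 11.825617288660949
```

View pics/w1c.png

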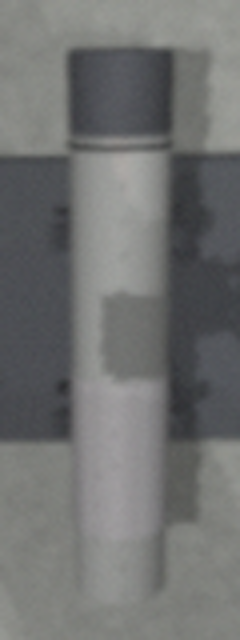

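Request:
move_arm(
  motion=[
    [[0.001,0.002,0,-0.06,-0.14,-0.4,0.75],[0,0,0,0,0,-0.5,0.75],[0,0,0,0,0,-0.4,0.75],[0,0,0,0,0,0,0.75]],
  ],
)

```text
clock: 3.48
tcp_pos: [0.5467, 0.1669, 0.1008]
eef_rot: [0.708, 0.061, -0.7, 0.066]
ft_force: [0.3, 0.6, -0.5]
gripper_width: 0.75
```

```bash
python3 - <<'E'
from h import *
s,T=st()
d=save("wrist","w2.png")
E
```

```text
t 3.475 tcp [0.5467 0.1669 0.1008] yawY -79.67 xax [ 0.0112 -0.0058 -0.9999] yz 0.0077 F [ 0.3  0.6 -0.5] w 0.75 q [ 0.27  0.44 -0.8   1.73  0.35  1.11 -2.03]
```

View pics/w2.png

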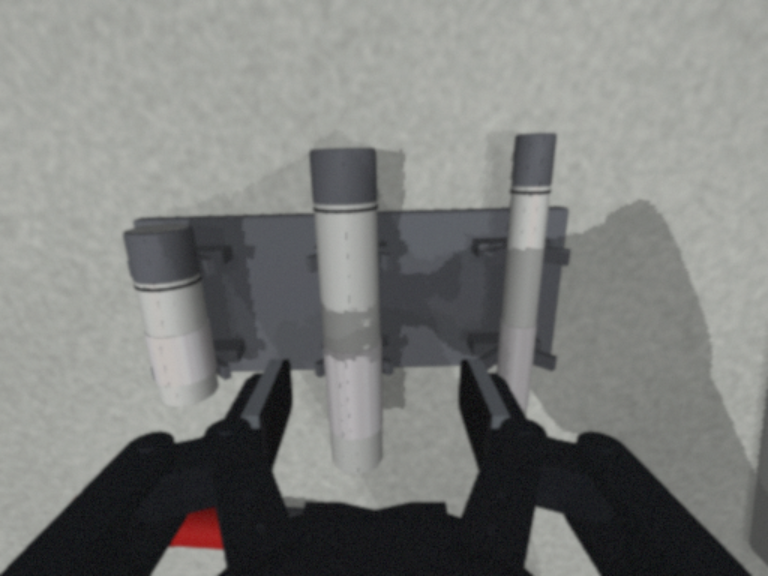

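Request:
move_arm(
  motion=[
    [[0.002,0.004,0.005,-0.03,0.11,0,0.75],[0,0,0,0,0,0,0.75]],
  ],
)

```text
clock: 3.78
tcp_pos: [0.5469, 0.1795, 0.1072]
eef_rot: [0.706, 0.07, -0.701, 0.068]
ft_force: [-0.3, -0.2, 0.8]
gripper_width: 0.75
```

```bash
python3 - <<'E'
from h import *
s,T=st()
d=save("wrist","w3.png"); np.savez("w3.npz",K=d["intrinsics"],T=T@d["hand_eye"],im=d["pixels"])
E
```

```text
t 3.775 tcp [0.5469 0.1795 0.1072] yawY -78.78 xax [ 0.0064  0.003  -1.    ] yz -0.0017 F [-0.3 -0.2  0.8] w 0.75 q [ 0.26  0.44 -0.81  1.71  0.35  1.13 -2.02]
```

View pics/w3.png

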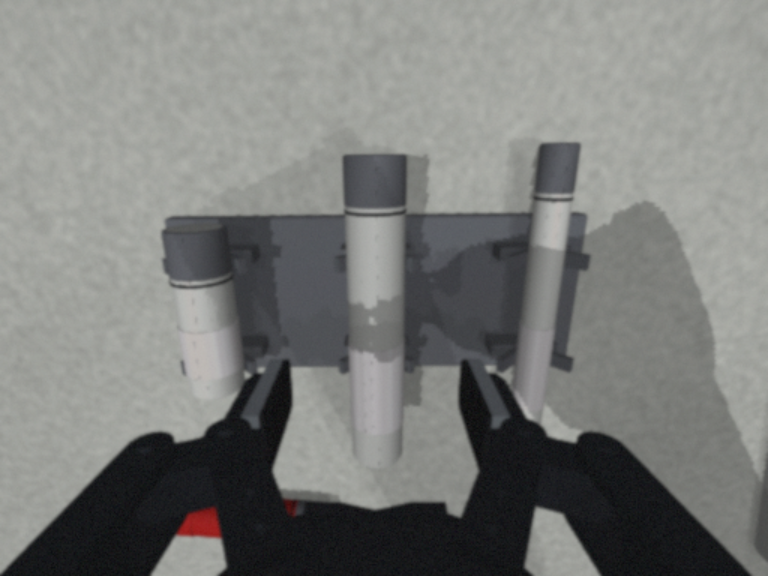

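Request:
move_arm(
  motion=[
    [[0,0.002,0,-0.02,0,-0.3,0.75],[0,0,0,0,0,-0.3,0.75],[0,0,0,0,0,-0.1,0.75],[0,0,0,0,0,0,0.75]],
  ],
)

```text
clock: 4.32
tcp_pos: [0.5478, 0.1798, 0.0397]
eef_rot: [0.706, 0.07, -0.701, 0.068]
ft_force: [0.6, -0.7, 0.4]
gripper_width: 0.75
```

```bash
python3 - <<'E'
from h import *
s,T=st()
d=save("wrist","w4.png")
E
```

```text
t 4.325 tcp [0.5478 0.1798 0.0397] yawY -78.84 xax [ 0.007   0.0036 -1.    ] yz -0.0022 F [ 0.6 -0.7  0.4] w 0.75 q [ 0.22  0.53 -0.76  1.76  0.42  1.01 -2.07]
```

View pics/w4.png

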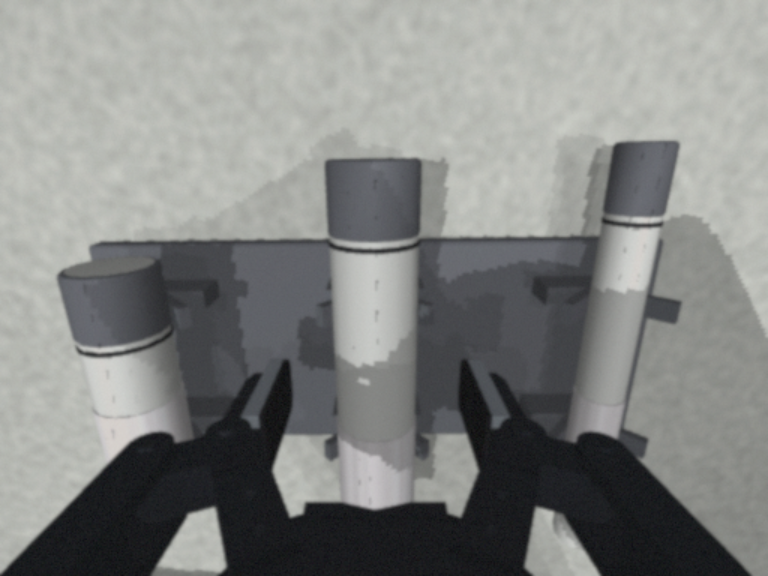

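Request:
move_arm(
  motion=[
    [[-0.001,0.003,0,-0.04,0,-0.11,0.75],[0,0,0,0,0,0,0.75]],
  ],
)

```text
clock: 4.62
tcp_pos: [0.5448, 0.1802, 0.0302]
eef_rot: [-0.704, -0.069, 0.704, -0.068]
ft_force: [0.2, -0.6, -0.1]
gripper_width: 0.749
```

```bash
python3 - <<'E'
from h import *
s,T=st()
E
```

```text
t 4.625 tcp [0.5448 0.1802 0.0302] yawY -78.85 xax [-1.e-04  8.e-04 -1.e+00] yz -0.0008 F [ 0.2 -0.6 -0.1] w 0.749 q [ 0.21  0.54 -0.76  1.77  0.43  1.01 -2.08]
```

Level, with the right depth and yaw. Closing now.

Request:
move_arm(
  motion=[
    [[0,0,0,0,0,0,0],[0,0,0,0,0,0,0],[0,0,0,0,0,0,0],[0,0,0,0,0,0,0]],
  ],
)

```text
clock: 5.12
tcp_pos: [0.5455, 0.1791, 0.0311]
eef_rot: [0.704, 0.068, -0.703, 0.069]
ft_force: [-0.2, 0.4, -0.6]
gripper_width: 0.331
```

```bash
python3 - <<'E'
from h import *
s,T=st()
d=save("wrist","w5.png")
E
```

```text
t 5.125 tcp [0.5455 0.1791 0.0311] yawY -78.89 xax [ 1.1e-03 -9.0e-04 -1.0e+00] yz 0.0011 F [-0.2  0.4 -0.6] w 0.331 q [ 0.21  0.54 -0.76  1.77  0.43  1.01 -2.08]
```

View pics/w5.png

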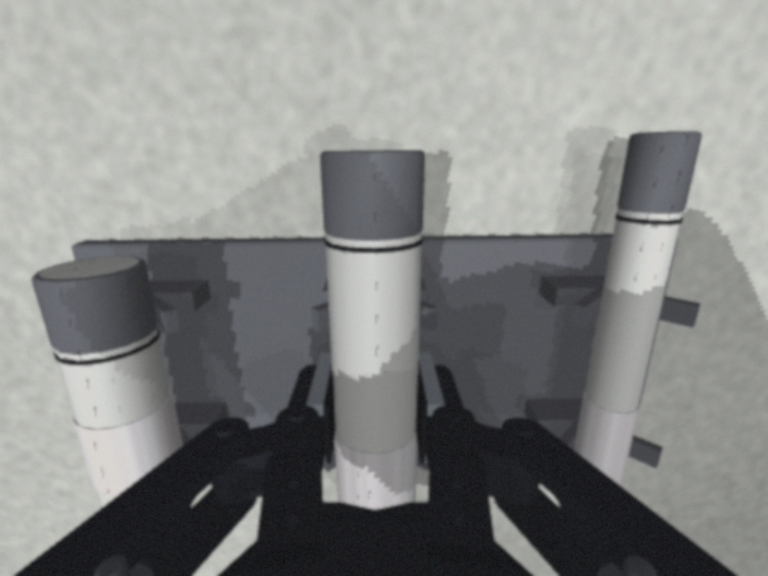

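Gripped: the opening holds at 0.33, about 28 mm. Lifting.

Request:
move_arm(
  motion=[
    [[0,0,0,0,0,0.25,0],[0,0,0,0,0,0.5,0],[0,0,0,0,0,0.6,0],[0,0,0,0,0,0.4,0],[0,0,0,0,0,0,0]],
  ],
)

```text
clock: 5.8
tcp_pos: [0.5435, 0.1797, 0.21]
eef_rot: [-0.703, -0.069, 0.704, -0.069]
ft_force: [0.5, -0.2, -2.3]
gripper_width: 0.33
```

```bash
python3 - <<'E'
from h import *
s,T=st()
d=save("wrist","w6.png");save("side","s6.png")
E
```

```text
t 5.8 tcp [0.5435 0.1797 0.21  ] yawY -78.82 xax [-1.4e-03  4.0e-04 -1.0e+00] yz -0.0006 F [ 0.5 -0.2 -2.3] w 0.33 q [ 0.29  0.34 -0.85  1.6   0.26  1.32 -1.97]
```

View pics/s6.png

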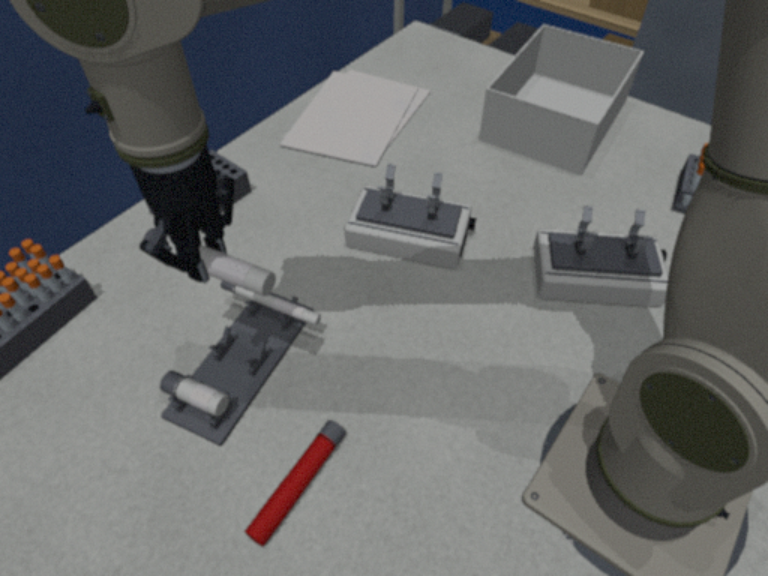

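View pics/w6.png

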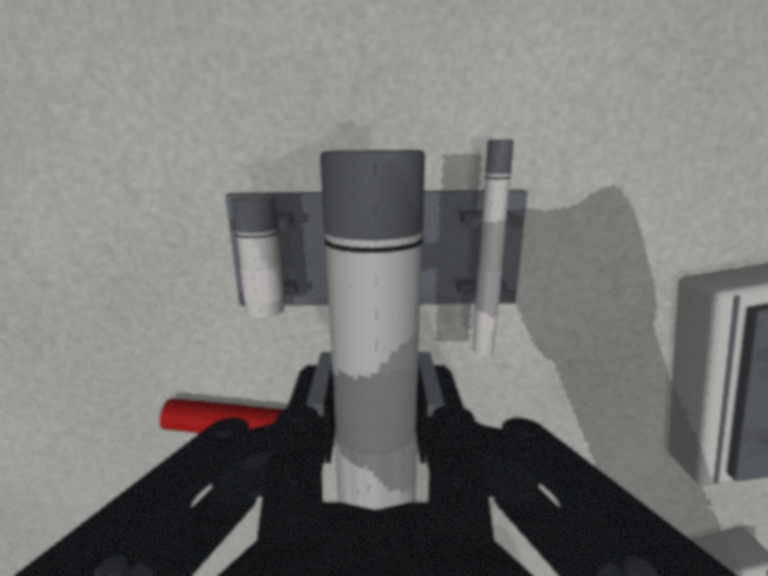

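Request:
move_arm(
  motion=[
    [[0,0,0.01,-0.06,-0.5,0,0],[0,0,0.01,-0.06,-0.5,0,0],[0,0,0.01,-0.06,-0.5,0,0],[0,0,0.01,-0.06,-0.5,0,0],[0,0,0.01,-0.06,-0.5,0,0],[0,0,0.01,-0.06,-0.5,0,0],[0,0,0,-0.06,-0.3,0,0],[0,0,0,0,0,0,0]],
  ],
)

```text
clock: 6.9
tcp_pos: [0.489, -0.1611, 0.1915]
eef_rot: [-0.684, -0.14, 0.703, -0.134]
ft_force: [0.5, 0.7, -0.5]
gripper_width: 0.333
```

```bash
python3 - <<'E'
from h import *
s,T=st()
d=save("wrist","w7.png"); np.savez("w7.npz",K=d["intrinsics"],T=T@d["hand_eye"],im=d["pixels"])
for c in ["wrist","side","top"]:
    save(c,c+"7.png")
    print(c,[(np.round(r["location"],4).tolist(),round(r["confidence"],2)) for r in vision.pinpoint("clip_seat",c)],[(np.round(r["location"],4).tolist(),round(r["confidence"],2)) for r in vision.pinpoint("tube_long_center",c)])
E
```

```text
t 6.9 tcp [ 0.489  -0.1611  0.1915] yawY -67.6 xax [-0.0277  0.003  -0.9996] yz -0.0133 F [ 0.5  0.7 -0.5] w 0.333 q [ 0.86  0.2  -0.71  1.75  0.14  1.27 -1.06]
wrist [([0.5033, -0.1818, 0.1004], 0.83)] [([0.49, -0.1537, 0.2122], 0.81)]
side [([0.1978, -0.298, 0.0966], 0.6), ([0.5008, -0.1853, 0.0991], 0.58)] [([0.3514, 0.2635, 0.017], 0.81), ([0.4902, -0.1596, 0.2113], 0.58)]
top [([0.5006, -0.1878, 0.0998], 0.75)] [([0.3556, 0.2616, 0.0158], 0.83), ([0.4925, -0.1603, 0.2068], 0.66)]
```

View pics/w7.png

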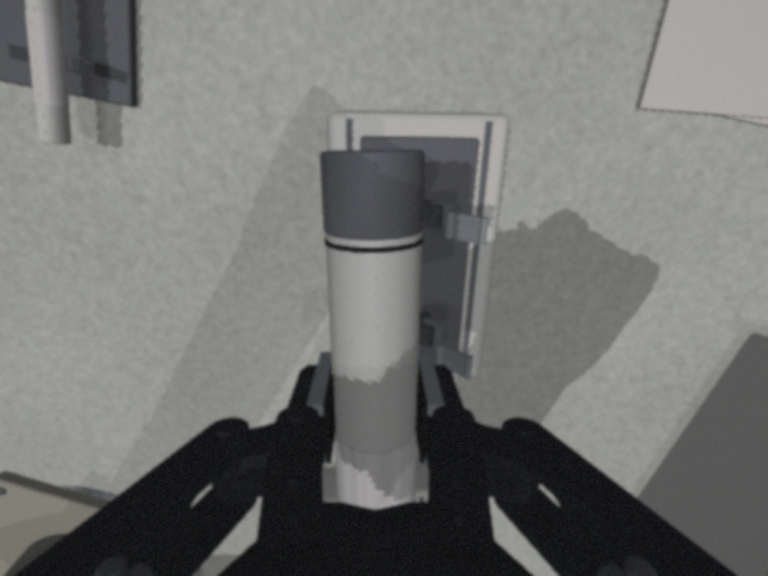

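View pics/side7.png

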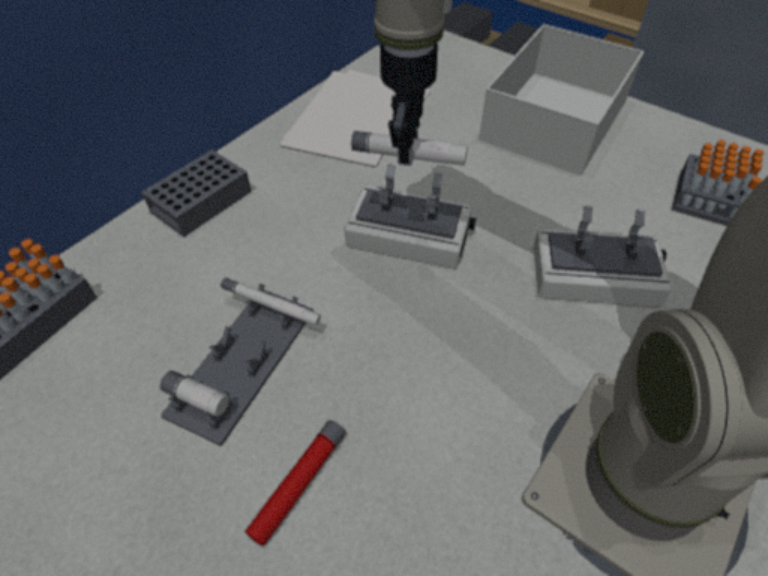

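Request:
move_arm(
  motion=[
    [[-0.001,-0.009,-0.003,0.115,-0.24,0,0],[0,0,0,0,0,0,0],[0,0,0,0,0,0,0]],
  ],
)

```text
clock: 7.78
tcp_pos: [0.5033, -0.1837, 0.1938]
eef_rot: [0.696, 0.135, -0.692, 0.137]
ft_force: [-0.5, -0.6, -1.0]
gripper_width: 0.331
```

```bash
python3 - <<'E'
from h import *
s,T=st()
E
```

```text
t 7.775 tcp [ 0.5033 -0.1837  0.1938] yawY -67.85 xax [ 0.0061 -0.0017 -1.    ] yz 0.0039 F [-0.5 -0.6 -1. ] w 0.331 q [ 0.88  0.22 -0.69  1.72  0.15  1.24 -1.03]
```

Request:
move_arm(
  motion=[
    [[0,0.001,0,-0.02,-0.01,-0.25,0],[0,0,0,0,0,-0.2,0],[0,0,0,0,0,0,0],[0,0,0,0,0,0,0]],
  ],
)

```text
clock: 8.28
tcp_pos: [0.5019, -0.1848, 0.149]
eef_rot: [0.695, 0.135, -0.692, 0.137]
ft_force: [-0.5, -0.3, -1.8]
gripper_width: 0.333
```

```bash
python3 - <<'E'
from h import *
s,T=st()
d=save("wrist","w8.png"); save("side","s8.png",(180,60,360,200),4)
for c in ["wrist","side","top"]:
    if c=="top": save(c,"t8.png",(270,90,390,220),4.5)
    print(c,[(np.round(r["location"],4).tolist(),round(r["confidence"],2)) for r in vision.pinpoint("clip_seat",c)],[(np.round(r["location"],4).tolist(),round(r["confidence"],2)) for r in vision.pinpoint("tube_long_center",c)])
E
```

```text
t 8.275 tcp [ 0.5019 -0.1848  0.149 ] yawY -67.85 xax [ 0.0046 -0.0023 -1.    ] yz 0.0039 F [-0.5 -0.3 -1.8] w 0.333 q [ 0.87  0.27 -0.69  1.78  0.18  1.16 -1.06]
wrist [] [([0.4994, -0.1833, 0.1677], 0.55)]
side [([0.4999, -0.1837, 0.101], 0.9), ([0.1918, -0.2963, 0.0986], 0.65)] [([0.4987, -0.1873, 0.1649], 0.86), ([0.3513, 0.2637, 0.0154], 0.56)]
top [([0.4996, -0.1857, 0.0965], 0.58)] [([0.5002, -0.1894, 0.1625], 0.98), ([0.3545, 0.267, 0.0126], 0.97)]
```

View pics/w8.png

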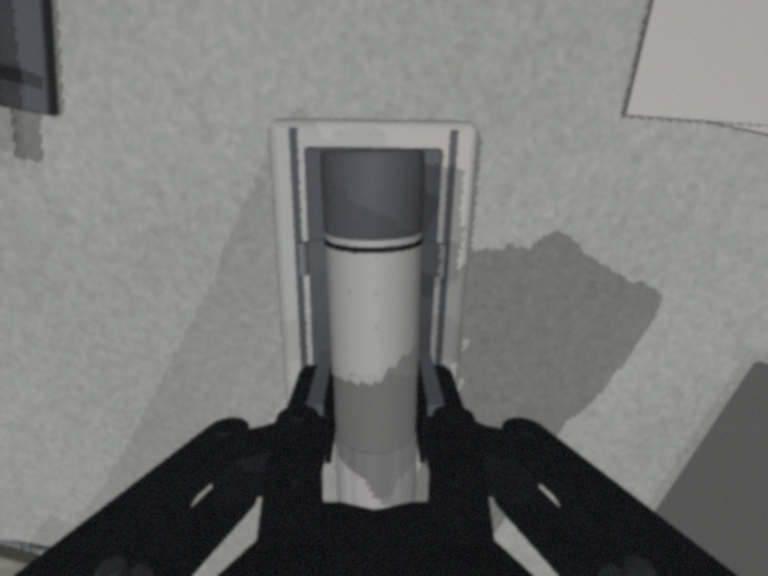

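View pics/s8.png

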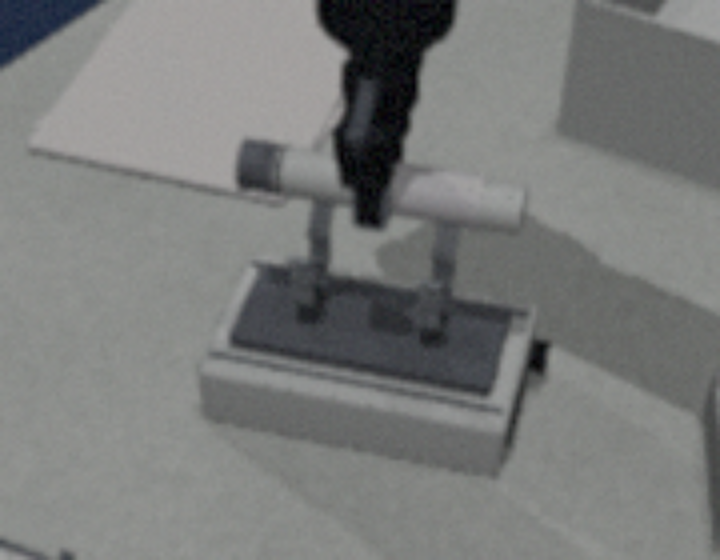

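View pics/t8.png

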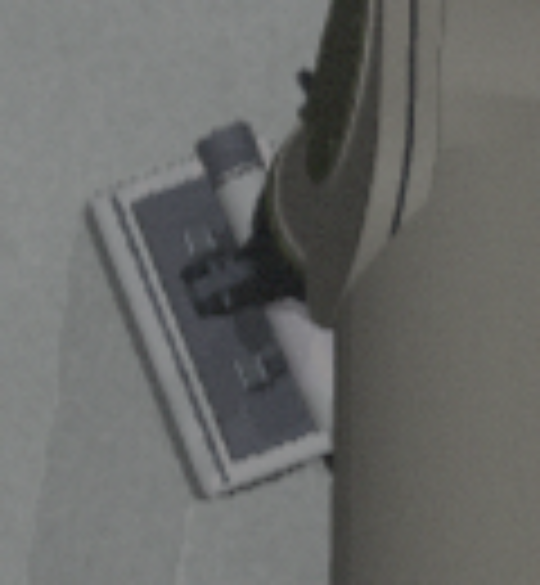

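The wrist picture shows the clip tabs at columns 302 and 443 (midpoint 372.5) and the tube axis at 373, so they are aligned. Descending to just above the jaws.

Request:
move_arm(
  motion=[
    [[0,0.001,0,0,0,-0.2,0],[0,0,0,0,0,-0.15,0],[0,0,0,0,0,0,0]],
  ],
)

```text
clock: 9.1
tcp_pos: [0.5009, -0.1847, 0.11]
eef_rot: [-0.694, -0.135, 0.694, -0.136]
ft_force: [0.5, -0.6, -0.9]
gripper_width: 0.331
```

```bash
python3 - <<'E'
from h import *
s,T=st()
d=save("wrist","w9.png")
E
```

```text
t 9.1 tcp [ 0.5009 -0.1847  0.11  ] yawY -67.86 xax [-7.0e-04 -1.7e-03 -1.0e+00] yz 0.0013 F [ 0.5 -0.6 -0.9] w 0.331 q [ 0.85  0.31 -0.68  1.82  0.22  1.09 -1.09]
```

View pics/w9.png

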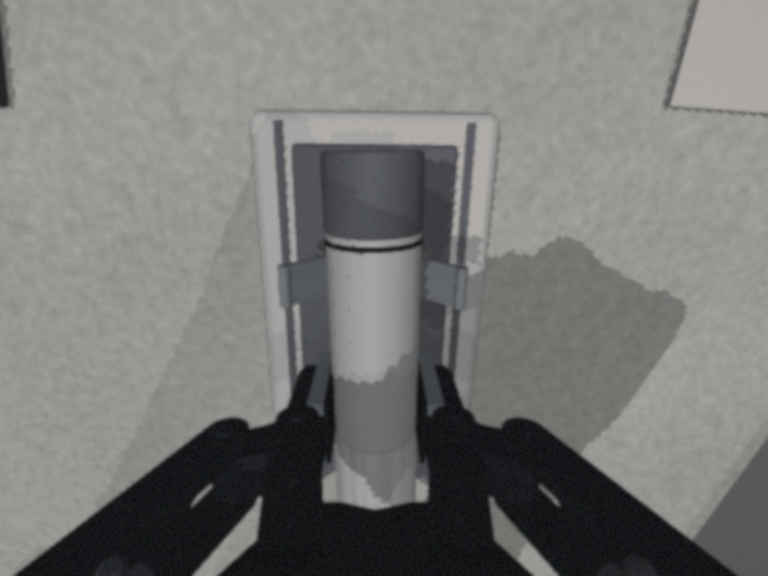

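The tube sits between the flared tabs at columns 280 and 466 (midpoint 373). Pressing down in small steps.

Request:
move_arm(
  motion=[
    [[0,0,0,0,0,-0.08,0],[0,0,0,0,0,-0.06,0],[0,0,0,0,0,-0.06,0]],
  ],
)

```text
clock: 9.52
tcp_pos: [0.5047, -0.1841, 0.094]
eef_rot: [0.696, 0.134, -0.692, 0.138]
ft_force: [-2.3, 3.0, 10.1]
gripper_width: 0.331
```

Request:
move_arm(
  motion=[
    [[0,0,0,-0.03,0,-0.06,0],[0,0,0,0,0,-0.06,0]],
  ],
)

```text
clock: 9.78
tcp_pos: [0.5034, -0.183, 0.0832]
eef_rot: [0.697, 0.134, -0.691, 0.138]
ft_force: [-2.8, 2.8, 7.5]
gripper_width: 0.334
```

```bash
python3 - <<'E'
from h import *
s,T=st()
E
```

```text
t 9.775 tcp [ 0.5034 -0.183   0.0832] yawY -67.79 xax [ 0.0103 -0.0035 -0.9999] yz 0.0072 F [-2.8  2.8  7.5] w 0.334 q [ 0.84  0.34 -0.67  1.85  0.25  1.03 -1.11]
```

Request:
move_arm(
  motion=[
    [[0.001,0.003,0,-0.01,-0.01,-0.04,0],[0,0,0,0,0,-0.04,0],[0,0,0,0,0,-0.03,0]],
  ],
)

```text
clock: 10.15
tcp_pos: [0.5035, -0.1831, 0.0828]
eef_rot: [-0.693, -0.134, 0.695, -0.138]
ft_force: [-18.1, 6.0, 35.9]
gripper_width: 0.332
```

```bash
python3 - <<'E'
from h import *
s,T=st()
save("wrist","w10.png"); save("side","s10.png",(180,60,360,200),4)
for c in ["side","wrist"]:
    print(c,[(np.round(r["location"],4).tolist(),round(r["confidence"],2)) for r in vision.pinpoint("tube_long_center",c)])
E
```

```text
t 10.15 tcp [ 0.5035 -0.1831  0.0828] yawY -67.83 xax [-0.0013 -0.0055 -1.    ] yz 0.0046 F [-18.1   6.   35.9] w 0.332 q [ 0.83  0.35 -0.67  1.84  0.25  1.04 -1.12]
side [([0.3504, 0.2644, 0.0176], 0.72), ([0.5021, -0.1867, 0.1011], 0.62)]
wrist [([0.501, -0.1771, 0.0978], 0.87)]
```

View pics/s10.png

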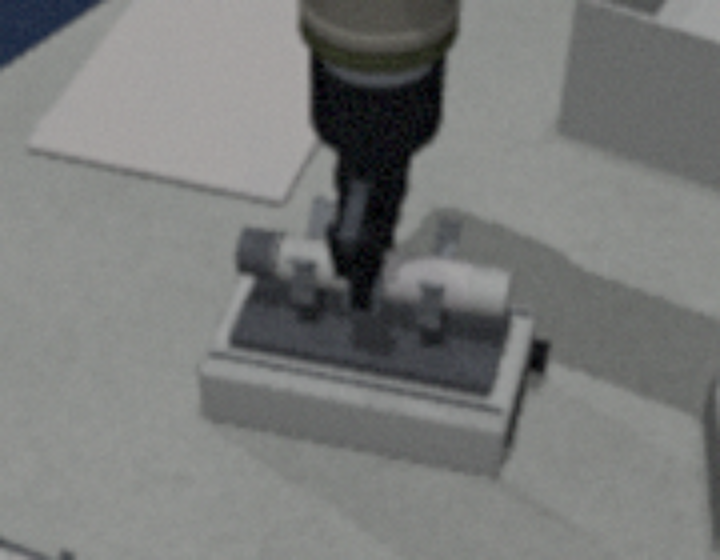

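View pics/w10.png

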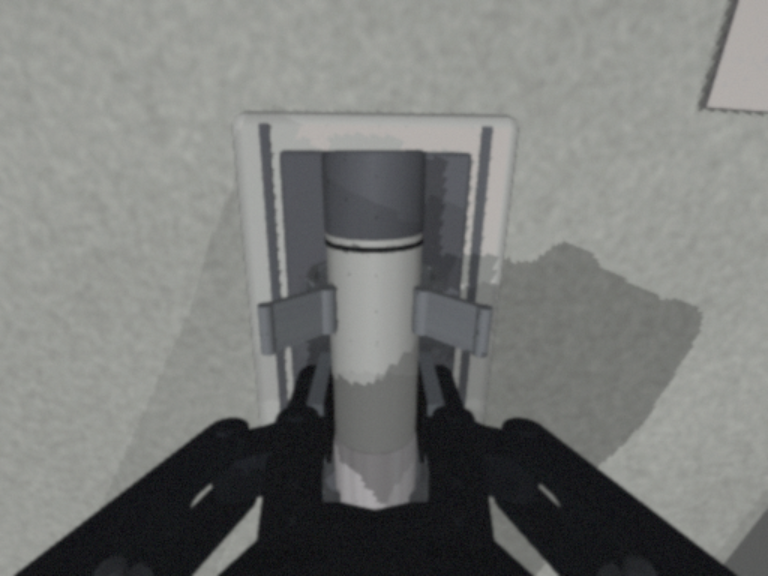

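The force first dropped and then rose to 36 N with z holding at 0.083, so the tube is on the rigid seat. Both clip jaws now overlap it. Releasing.

Request:
move_arm(
  motion=[
    [[0,0,0,0,0,0,0.65],[0,0,0,0,0,0,0.65],[0,0,0,0,0,0,0.65],[0,0,0,0,0,0,0.65]],
  ],
)

```text
clock: 10.85
tcp_pos: [0.5038, -0.1838, 0.0827]
eef_rot: [-0.693, -0.134, 0.695, -0.138]
ft_force: [-0.5, 0.9, -0.1]
gripper_width: 0.651
```

```bash
python3 - <<'E'
from h import *
s,T=st()
save("wrist","w11.png")
E
```

```text
t 10.85 tcp [ 0.5038 -0.1838  0.0827] yawY -67.85 xax [-4.0e-04 -6.5e-03 -1.0e+00] yz 0.0058 F [-0.5  0.9 -0.1] w 0.651 q [ 0.83  0.35 -0.66  1.84  0.26  1.04 -1.12]
```

View pics/w11.png

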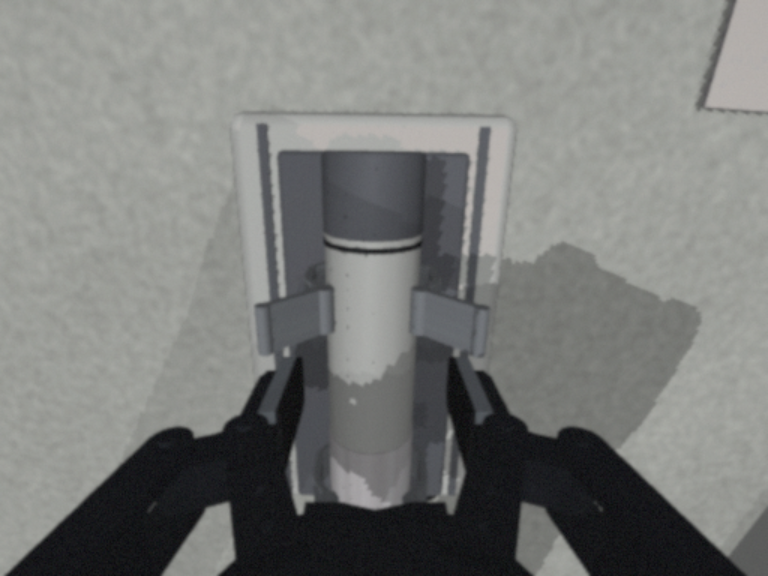

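Fingers clear on both sides. Rising straight up.

Request:
move_arm(
  motion=[
    [[0,0,0,0,0,0.2,0.65],[0,0,0,0,0,0.4,0.65],[0,0,0,0,0,0.5,0.65],[0,0,0,0,0,0.4,0.65],[0,0,0,-0.3,0.3,0,0.65],[0,0,0,-0.4,0.4,0,0.65],[0,0,0,-0.4,0.4,0,0.65],[0,0,0,0,0,0,0.65]],
  ],
)

```text
clock: 11.9
tcp_pos: [0.3921, -0.0685, 0.2469]
eef_rot: [0.696, 0.133, -0.691, 0.141]
ft_force: [0.3, -1.4, 0.9]
gripper_width: 0.652
```

```bash
python3 - <<'E'
from h import *
s,T=st()
d=save("side","s12.png")
save("side","s12c.png",(180,60,360,200),4)
save("wrist","w12.png")
for c in ["side","top","wrist"]:
  save(c,"x.png")
  for t in ["tube_long_center","tube_short_center","tube_slim_center","clip_seat"]:
    print(c,t,[(np.round(r["location"],4).tolist(),round(r["confidence"],2)) for r in vision.pinpoint(t,c)])
E
```

```text
t 11.9 tcp [ 0.3921 -0.0685  0.2469] yawY -67.65 xax [ 0.0083 -0.0097 -0.9999] yz 0.0121 F [ 0.3 -1.4  0.9] w 0.652 q [ 0.92 -0.21 -0.75  1.95 -0.13  1.33 -0.97]
side tube_long_center [([0.3511, 0.2644, 0.0161], 0.7), ([0.5037, -0.1855, 0.1004], 0.66)]
side tube_short_center [([0.5337, 0.2675, 0.0495], 0.87), ([0.4998, -0.1855, 0.0978], 0.36)]
side tube_slim_center [([0.5684, 0.0913, 0.0375], 0.79)]
side clip_seat [([0.498, -0.1848, 0.1006], 0.96)]
top tube_long_center [([0.3554, 0.2607, 0.0175], 0.72)]
top tube_short_center []
top tube_slim_center [([0.5678, 0.0897, 0.0372], 0.6)]
top clip_seat [([0.1965, -0.2932, 0.1], 0.62)]
wrist tube_long_center [([0.5007, -0.1782, 0.1016], 0.87)]
wrist tube_short_center []
wrist tube_slim_center []
wrist clip_seat [([0.1931, -0.2936, 0.102], 0.76)]
```

View pics/s12.png

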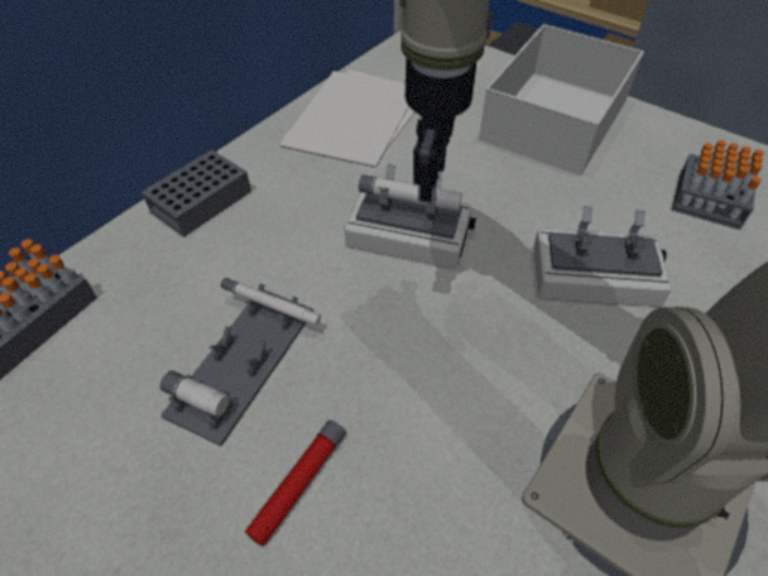

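View pics/s12c.png

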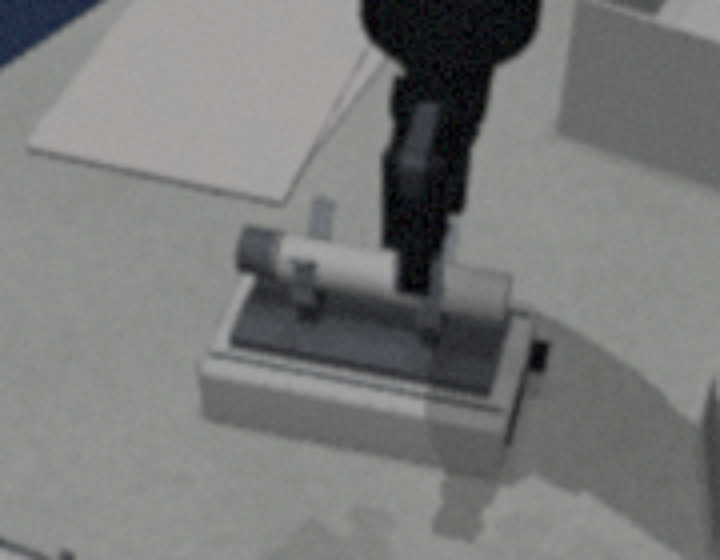

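View pics/w12.png

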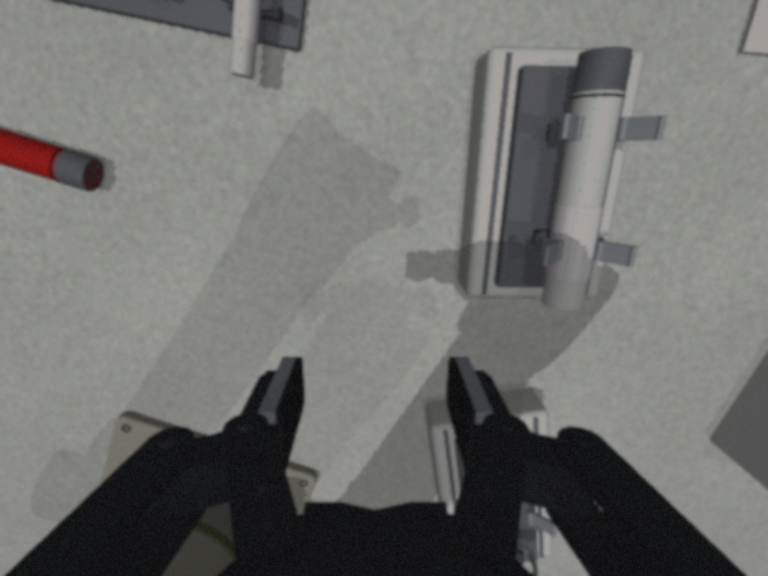

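```bash
python3 - <<'E'
from h import *
st(); print(manip.finish_job())
E
```

```text
t 12.8 tcp [ 0.3934 -0.0708  0.2451] yawY -67.82 xax [ 0.0063 -0.0049 -1.    ] yz 0.0069 F [ 0.   0.8 -0.1] w 0.653 q [ 0.92 -0.2  -0.74  1.95 -0.13  1.33 -0.97]
the job is handed in; nothing more can be done
None
```

I loaded the long thick tube, the middle one in the rack, into the two clips of the mixer farther from the base. I then let go, backed off and handed the job in at 12.8 s.

- **Pressing:** the upward force was about 10 N at the jaws, then dropped to 7.5 N. It rose to 36 N with the height holding steady, which means the tube was on the rigid seat.
- **Tube in the clips:** after release, the side camera put its centre at (0.504, -0.186, 0.100) and the seat at about (0.500, -0.185, 0.100). The last side and wrist pictures show it level in both clips.
- **Other tubes:** the side camera still sees the short and slim tubes within about 3 mm of where they started.
- **Robot:** it was touching nothing when I handed in.

**Disagreements and misses:**
- The wrist camera placed the tube about 7 mm farther in y than the side camera. I trusted the side camera, because the wrist pictures themselves show the tube held between both clip jaws.
- In the last check the top camera did not report the short tube, the loaded tube or this mixer. The arm had blocked part of that view earlier, and I did not look at its last picture.

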